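# Cap the stage-heater reservoir

### The job

Close the filler of the white water reservoir: slide its blue dust cover aside until its orange tab clicks past the ledge, then set the orange wing cap on the filler neck with its white pointer uphill. Back the cap off anticlockwise until it drops into its thread start, then turn it clockwise fully home and let go. Leave all the other things on the bench where they are.

Things in the scene. Friction and masses are not known exactly. Their poses are not given: they have to be found in the camera images.
- panel_mid (a point): Middle of the sloping panel (160 x 260 mm) of the fixed white reservoir, 90 mm above the bench; the body behind the panel is 122 mm high. Axes: z = square out of the panel (30 degrees from vertical, leaning towards the robot), x = straight uphill, y = horizontal, to the left seen from the robot: the way the cover opens.
- neck_seat (a point): Foot of the filler neck: on the neck's axis, on the panel surface, 60 mm along -y from panel_mid; same axes, z is the neck's axis. The neck stands out 29 mm: a white core of 44 mm diameter with a tapered tip and round it, to 57 mm diameter, a yellow thread whose top lies 17.5 to 21.5 mm above the panel. The cover's rails, 9 mm high, run at x = +-52 mm.
- neck_tip (a point): Tip of the neck, 29 mm above neck_seat, same axes. Its thread has three alike starts, 120 degrees apart. With pointer uphill the cap's lugs lie on top of the thread. The drop lies anticlockwise (seen facing the panel) from there: it begins 25 to 62 degrees back (differs each time), is 18 degrees wide, then a wall stops the cap.
- cover_rib (a point): Middle of the white grip rib on the blue dust cover, 50 mm above the panel; axes as panel_mid. The rib is 50 mm long (x), 10 mm thick (y) and stands 26 mm above the cover's top, 13 mm above this point. The cover starts over the neck.
- cover_top (a point): Middle of the top of the blue cover, 37 mm above the panel. The cover is a hood 97 x 90 mm (x by y), open at both y ends; an orange springy tab sticks 34 mm out of its +y end near the panel.
- cover (a joint): Sliding of the cover along the panel's +y in m: 0 = over the neck, 0.1 = fully open at its stop. It slides with about 2 N of friction. From 0.085 on the tab rides up a steel ledge (some 5 N more) and snaps down past it at about 0.092; past the click it stays between 0.098 and 0.1.
- cap_mid (a point): Centre of the orange wing cap, 33 mm above its rim; z up its axis, x towards its white pointer. It stands upright on the bench, 66 mm high, 0.12 kg. Skirt 70 mm diameter, 32 mm high; on it the wing grip, 60 mm long (x), 24 mm thick (y), 32 to 66 mm above the rim.
- cap_rim (a point): Centre of the cap's open lower rim, 33 mm below cap_mid, same axes; three lugs inside. Height of the rim above the panel, along the neck's axis: 16 to 19 mm when resting on the thread, 8 mm when dropped into the thread start, sinking 1 mm per 20 degrees of clockwise turn to 5 mm when home, 70 to 90 degrees on from the drop, where a stop is met.
- cap_pointer (a point): End of the wing at the cap's white pointer: 30 mm along cap x from cap_mid.
- cap: The whole orange wing cap; its origin is cap_rim.
- jar: Bystander: amber jar, blue lid, 62 mm diameter, 100 mm high; origin under its centre.
- dishes: Bystander: stack of petri dishes, 90 mm diameter, 44 mm high; origin under its centre.
- beaker: Bystander: glass beaker, 72 mm diameter at the rim, 90 mm high; origin under its centre.
- rack: Bystander: blue tube rack 70 x 150 x 68 mm (x, y, z); origin under its centre.
- tipbox: Bystander: yellow pipette-tip box 90 x 120 x 57 mm; origin under its centre.
- timer: Bystander: flat white timer 75 x 65 x 20 mm; origin under its centre.
Not all that is in view belongs to the job. Several things have the shape of the cap; the one meant has the colours described above.

How it is judged:
On the way, in this order (a step that is already met when the one before it is completed fails the run):
1. the dust cover is slid open until its tab has clicked past the ledge (value of joint cover above 0.096 m), for 0.2 s.
2. the cap rests on top of the neck's thread, its pointer uphill within 25 degrees (x of cap_mid in the frame of neck_seat between -0.005 and 0.005 m and y of cap_mid in the frame of neck_seat between -0.005 and 0.005 m and angle between the z axis of cap_mid and the z axis of neck_seat, either way round below 0.12 rad and z of cap_mid in the frame of neck_seat between 0.046 and 0.054 m and x of cap_pointer in the frame of neck_seat above 0.0272 m), for 0.1 s.
3. the cap, backed off anticlockwise, has dropped into the thread start (x of cap_mid in the frame of neck_seat between -0.005 and 0.005 m and y of cap_mid in the frame of neck_seat between -0.005 and 0.005 m and angle between the z axis of cap_mid and the z axis of neck_seat, either way round below 0.12 rad and z of cap_mid in the frame of neck_seat between 0.0395 and 0.0435 m and y of cap_pointer in the frame of neck_seat above 0.005 m), for 0.1 s.
At the end, for the whole second after the job is handed in: The cap sits on the neck's axis (within 5 mm, 7 degrees), turned home (cap_mid less than 39.3 mm above the panel along the axis, below the 41 mm of the thread start), at rest and released; the cover is still open past its click (joint over 0.096) (value of joint cover above 0.096 m and linear speed of cap below 0.01 m/s and x of cap_mid in the frame of neck_seat between -0.005 and 0.005 m and y of cap_mid in the frame of neck_seat between -0.005 and 0.005 m and angle between the z axis of cap_mid and the z axis of neck_seat, either way round below 0.12 rad and z of cap_mid in the frame of neck_seat between 0.034 and 0.0393 m); the robot touches nothing.
It fails at once if a bystander is shifted by more than 30 mm or tipped over (distance of any of jar, dishes, beaker, rack, tipbox, timer from where it was at the start of the episode above 0.03 m or angle between any of jar, dishes, beaker, rack, tipbox, timer's own z axis and vertical above 0.5 rad).
It also fails if it takes over 59 s, if anything falls off the work surface, if the arm or the gripper's body presses on something with over 40 N, if the wrist force passes 120 N, or if a joint passes its speed limit or range.

### The arm

A 6-joint arm with a two-finger parallel gripper is mounted at the origin on the work surface. World frame = base frame: x ahead of the robot, y to its left, z up, the work surface at z = 0. Lengths are in m, angles in rad, forces in N, time in s.
With the tool pointing down it reaches from about 0.25 to 0.725 m from the base axis. Payload 4 kg.
Tool frame: the origin (TCP) lies on the centre line of the jaws, within the pads' length; the fingertips stand 22 mm ahead of it and the grasp point (between the pads) lies 3 mm ahead of it; z points along the fingers, y is the line along which they close (so a half turn about z gives the same grasp; the last joint's range is limited). The gripper opens to 85 mm and grips with 20 to 120 N. Pads are 22 mm wide; open, the fingers measure 114 mm over their backs; the gripper's body (76 mm by 85 mm) begins 54 mm behind the grasp point. The pads swing forward as they close: fully open they stand 13 mm farther back than shut.
Start: joints at [-1.174, 0.241, 0.005, 1.335, 0, 1.571], TCP at [0.193, -0.461, 0.253] pointing down, gripper open.
Joint ranges: [-2.72, 2.72], [-1.05, 1.87], [-1.09, 1.28], [-1.99, 2.15], [-1.42, 1.44], [-3.14, 3.14]. Speed limits (rad/s): [2.79, 2.79, 3.14, 3.14, 3.14, 3.14].

### API

Orientations are given as a unit quaternion [x, y, z, w].
In Python, from workcell import bot gives the robot as it stands.
- The arm moves only by the shell command python3 -m inch 'ROWS'. ROWS is JSON, one flat list of numbers, 7 for each row, row after row: the shift along the world's x, y, z in mm, then the turn, a rotation vector about the world's x, y, z in rad, then the opening in per cent of the stroke, from 0 (shut) to 100 (fully open). A call has 1 to 8 rows; each row is the pose to reach, as a shift and turn from the pose commanded when the call began; what a row does not reach only later rows make up. A row lasts 1/12 s, in which the tool goes at most 41.7 mm and 7.16 degrees, less where a joint would pass 70% of its speed; a pose out of reach is approached as far as the arm can. A call with a gripper value outside its range is refused whole. The fingers move at their own pace and stop on an object; the grip force is fixed at half the most. Time passes only in rows, so rows that repeat a pose let the fingers close. It gives the time, the measured TCP pose, the force, the opening and the grip force at its end, in the units of the state.
- bot.get_obs(): the state, without advancing time (a new reading comes with each control period).
- bot.camera(name): name is "side" or "top" or "wrist"; returns the picture (384x512x3 uint8, blue, green, red); there is no depth.
- bot.camera_info(name): a dict with "intrinsics" (3x3 intrinsics, pixels), "camera_from_world" (4x4, takes a point from world to camera coordinates); the wrist camera has in their place "hand_eye" (4x4, takes a point from camera to tool coordinates, whose origin is the TCP and whose axes are the flange's). Camera axes: x right, y down, z forward; pixel columns grow to the right and rows downward; lengths in m; the calibration is good to about 2 mm. A picture is of the moment at which its call begins: read the wrist's pose just before it. camera_info takes no time and is no camera call.
- bot.job_done(): hands the job in; it is judged then, once.
Trained networks look in the newest picture that a camera, given by its name, has taken for a name from the list of things; names that differ only in an ending like _2 or _b are one class to them, and where a whole thing is asked for, a point or a joint stands for the part that bears it (a point fixed in the world has none). Each returns a list of dicts, best first, with "confidence" (0 to 1); they miss things now and then, are a little off and sometimes report something else, mostly with a low value. They report only what shows in the picture. A call takes as long as a camera call. They do not tell look-alikes from the thing itself.
- bot.silhouettes(camera, target): "mask" (384x512 bool, what is visible of it) and "uv" ([column, row] in pixels, amid what is visible of it).
- bot.spot_point(camera, target): "uv" ([column, row] in pixels: a listed point, or the origin of a listed thing).
The state is a dict: "clock": time; "joint_pos": joint angles; "joint_vel": joint speeds; "tau": joint torques, N m; "eef_pos": TCP position; "tool_rot": TCP orientation; "ft_force": force on the tool from outside, world axes, zero at the start; "ft_torque": the same for the moment, N m; "grip_width": finger opening in m; "grasp_force": force on a finger pad.
Only numpy, scipy, OpenCV 4.12 (cv2) and the standard library are available. Lean on these libraries where they do the work, as an engineer would, in place of code of your own. Each camera call takes 0.05 s, during which the arm holds its last target. There are 200 camera calls.

## Working session

There is one attempt and no reset: what is moved stays moved. The work goes in short steps, Python scripts to look and compute and a shell command to move; the robot and the scene stay as the last step left them, time stands still between calls to the robot, and variables do not carry over. Pictures are saved under pics/ and viewed, at most 10 in all, crops included, and the job is handed in when it is done.

```bash
ls; mkdir -p pics
cat > h.py <<'E'
from workcell import bot
import numpy as np, cv2
from scipy.spatial.transform import Rotation as R
def ray(cam,uv):
    i=bot.camera_info(cam);K=np.array(i["intrinsics"])
    d=np.linalg.inv(K)@[uv[0],uv[1],1]
    if cam=="wrist":
        o=bot.get_obs();H=np.array(i["hand_eye"]);T=np.eye(4);T[:3,:3]=R.from_quat(o["tool_rot"]).as_matrix();T[:3,3]=o["eef_pos"]
        W=T@H
    else: W=np.linalg.inv(np.array(i["camera_from_world"]))
    return W[:3,3],W[:3,:3]@d
def at_z(cam,uv,z):
    c,d=ray(cam,uv);return c+d*(z-c[2])/d[2]
def tri(rs):
    A=np.zeros((3,3));b=np.zeros(3)
    for c,d in rs:
        d=d/np.linalg.norm(d);P=np.eye(3)-np.outer(d,d);A+=P;b+=P@c
    return np.linalg.solve(A,b)
E
python3 - <<'E'
from h import *
ims={c:bot.camera(c) for c in("top","side")}
cv2.imwrite("pics/a.png",np.vstack([ims["top"],ims["side"]])[:, :] if 0 else cv2.resize(np.hstack([ims["top"],ims["side"]]),(800,300)))
cv2.imwrite("pics/top.png",ims["top"]);cv2.imwrite("pics/side.png",ims["side"])
for n in["panel_mid","neck_seat","cover_rib","cover_top","cap_mid","cap_rim","cap_pointer"]:
    for c in("top","side"):
        print(n,c,[(np.round(q["uv"],1).tolist(),round(q["confidence"],2)) for q in bot.spot_point(c,n)])
for c in("top","side"): print(c,np.round(np.linalg.inv(bot.camera_info(c)["camera_from_world"])[:3,3],3))
E
```

```text
pics
panel_mid top [([153.8, 153.6], 0.93)]
panel_mid side [([177.6, 237.1], 0.72), ([246.2, 315.2], 0.27)]
neck_seat top [([183.1, 153.5], 0.69)]
neck_seat side [([188.9, 222.7], 0.69)]
cover_rib top []
cover_rib side [([198.8, 213.5], 0.74)]
cover_top top [([178.8, 160.4], 0.65)]
cover_top side [([194.9, 218.1], 0.94)]
cap_mid top [([259.5, 168.3], 0.98), ([289.7, 231.9], 0.93), ([222.3, 272.5], 0.81), ([223.4, 220.2], 0.55), ([174.7, 163.7], 0.24)]
cap_mid side [([253.0, 232.4], 0.95), ([294.8, 247.6], 0.9), ([233.9, 203.4], 0.78), ([285.3, 210.4], 0.68)]
cap_rim top [([260.0, 170.2], 0.75), ([225.5, 221.8], 0.65), ([224.2, 270.1], 0.65), ([290.4, 236.3], 0.56), ([348.9, 97.6], 0.35), ([154.5, 153.6], 0.26)]
cap_rim side [([283.5, 219.3], 0.86), ([257.8, 244.7], 0.86), ([295.9, 253.6], 0.72), ([229.8, 214.1], 0.63), ([220.5, 171.9], 0.48)]
cap_pointer top [([271.0, 154.6], 0.97), ([296.6, 228.1], 0.93), ([210.9, 219.1], 0.73), ([222.6, 284.0], 0.64)]
cap_pointer side [([251.5, 242.5], 0.9), ([276.8, 203.0], 0.81), ([304.8, 251.9], 0.7), ([228.9, 202.3], 0.66)]
top [ 0.384 -0.045  1.034]
side [0.151 0.649 0.658]
```

View pics/top.png

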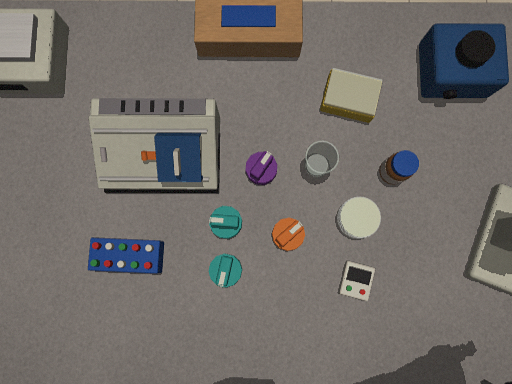

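View pics/side.png

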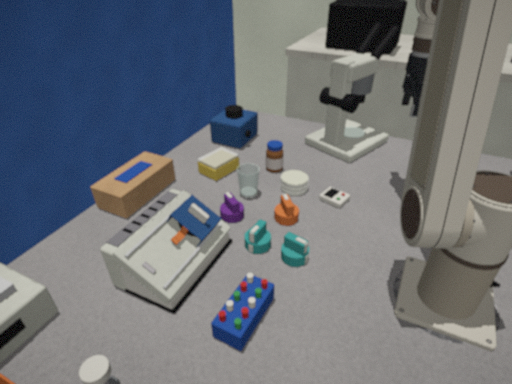

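Run:
```python
from h import *
np.set_printoptions(precision=4,suppress=True)
P={"panel_mid":((153.8,153.6),(177.6,237.1)),"neck_seat":((183.1,153.5),(188.9,222.7)),"cover_top":((178.8,160.4),(194.9,218.1))}
for n,(a,b) in P.items(): print(n,tri([ray("top",a),ray("side",b)]), at_z("top",a,.09),at_z("side",b,.09))
for a in[(259.5,168.3),(289.7,231.9),(222.3,272.5),(223.4,220.2)]: print("mid top",at_z("top",a,.033))
for a in[(253,232.4),(294.8,247.6),(233.9,203.4),(285.3,210.4)]: print("mid side",at_z("side",a,.033))
for a in[(271,154.6),(296.6,228.1),(210.9,219.1),(222.6,284)]: print("ptr top",at_z("top",a,.033))
for n in["jar","dishes","beaker","rack","tipbox","timer"]:
    q=bot.spot_point("top",n)
    print(n,[(at_z("top",k["uv"],0)[:2],round(k["confidence"],2)) for k in q[:2]])
print(bot.camera_info("wrist"), bot.get_obs())
```

```text
panel_mid [0.5939 0.1747 0.0902] [0.5932 0.1743 0.09  ] [0.5948 0.1747 0.09  ]
neck_seat [0.5988 0.1154 0.0872] [0.5939 0.1127 0.09  ] [0.6015 0.119  0.09  ]
cover_top [0.5772 0.1188 0.1127] [0.579  0.1213 0.09  ] [0.5984 0.0973 0.09  ]
mid top [ 0.5744 -0.0484  0.033 ]
mid top [ 0.4341 -0.1152  0.033 ]
mid top [0.3457 0.03   0.033 ]
mid top [0.4584 0.0297 0.033 ]
mid side [0.4712 0.0234 0.033 ]
mid side [0.3513 0.028  0.033 ]
mid side [ 0.5791 -0.0657  0.033 ]
mid side [ 0.4309 -0.1017  0.033 ]
ptr top [ 0.6056 -0.0738  0.033 ]
ptr top [ 0.4425 -0.1303  0.033 ]
ptr top [0.4606 0.0571 0.033 ]
ptr top [0.3214 0.0289 0.033 ]
jar [(array([ 0.5775, -0.3558]), 0.7), (array([ 0.4274, -0.1159]), 0.17)]
dishes [(array([ 0.4694, -0.2644]), 0.63)]
beaker [(array([ 0.5852, -0.1792]), 0.74)]
rack [(array([0.3855, 0.2384]), 0.66)]
tipbox [(array([ 0.7496, -0.2626]), 0.87), (array([ 0.4731, -0.2735]), 0.42)]
timer []
{'intrinsics': array([[297.1711,   0.    , 248.7843],
       [  0.    , 297.1711, 188.2325],
       [  0.    ,   0.    ,   1.    ]]), 'hand_eye': array([[-0.0013, -0.9567, -0.2912,  0.0746],
       [ 1.    , -0.0012, -0.0005,  0.0019],
       [ 0.0001, -0.2912,  0.9567, -0.1201],
       [ 0.    ,  0.    ,  0.    ,  1.    ]])} {'clock': 1.1, 'joint_pos': array([-1.174 ,  0.2406,  0.005 ,  1.3352,  0.    ,  1.5708]), 'joint_vel': array([ 0.0008, -0.0001, -0.0004, -0.0006,  0.0013, -0.0004]), 'tau': array([  0.0012, -37.2223,  25.2694,   0.0012,   0.    ,  -0.    ]), 'eef_pos': array([ 0.1932, -0.4612,  0.2533]), 'tool_rot': array([ 0.9804,  0.1971,  0.    , -0.    ]), 'ft_force': array([0.2602, 0.1663, 0.6473]), 'ft_torque': array([ 0.0125, -0.0162,  0.0018]), 'grasp_force': 0.0, 'grip_width': 0.08546123128424947}
```

The top view shows the orange cap with its white pointer at about (289,233), pointing to the upper right. The blue cover is at (178,158) on the reservoir, and the purple and teal caps are decoys. The side view agrees with this. Next I move above the panel for a wrist look.

```bash
cat >> h.py <<'E'
np.set_printoptions(precision=4,suppress=True)
def panelR(yaw): # columns x,y,z of panel
    return R.from_euler('z',yaw).as_matrix()@R.from_euler('y',-30,degrees=True).as_matrix()
def toolR(Rp,turn=0): # tool x along panel x turned anticlockwise about panel z
    return Rp@R.from_euler('z',turn).as_matrix()@np.diag([1,-1,-1.])
def go(pos,Rt):
    o=bot.get_obs();R0=R.from_quat(o["tool_rot"])
    rv=(R.from_matrix(Rt)*R0.inv()).as_rotvec()
    print("shift mm",(np.array(pos)-o["eef_pos"])*1000,"rotvec",rv,"deg",np.degrees(np.linalg.norm(rv)))
E
python3 - <<'E'
from h import *
Rp=panelR(0);print(Rp)
go(np.array([.594,.125,.09])+.17*Rp[:,2],toolR(Rp))
# yaw of the reservoir from lines in the top picture
im=cv2.imread("pics/top.png",0)[85:195,80:225]
L=cv2.createLineSegmentDetector().detect(im)[0][:,0]
for l in L:
    d=l[2:]-l[:2]
    if np.hypot(*d)>45: print(l+[80,85,80,85],np.degrees(np.arctan2(d[1],d[0])))
E
```

```text
[[ 0.866  0.    -0.5  ]
 [ 0.     1.     0.   ]
 [ 0.5    0.     0.866]]
shift mm [315.7799 586.151  -16.0885] rotvec [ 0.1039 -0.5166 -0.3876] deg 37.481577897349894
[ 99.3665 187.9678 216.8788 188.8865] 0.44790554
[219.0899 103.1166 219.432  193.1248] 89.7822
[ 94.3706 131.1703 205.6235 132.0639] 0.4601909
[157.3031 179.4435 153.4514 133.2019] -94.761566
[216.4465 186.8885 213.6816  99.3969] -91.81005
[191.8795 180.8061 126.8577 182.4305] 178.56886
[216.8753 192.6077 106.8746 192.5422] -179.96587
[100.625 179.375 154.375 179.375] 0.0
[210.6213 115.3035 160.6216 115.4202] 179.86621
[ 88.2964 116.8516  97.6787 185.6858] 82.23828
[153.125  133.7394  94.375  133.7395] 179.99988
[204.375 129.375 120.625 129.375] 180.0
[ 98.1256 175.3727 154.3753 175.4982] 0.12785283
```

```bash
python3 -m inch '[158,293,10,0.05,-0.26,-0.19,100,158,293,10,0.05,-0.26,-0.19,100,316,586,-16,0.1,-0.52,-0.39,100,316,586,-16,0.1,-0.52,-0.39,100,316,586,-16,0.1,-0.52,-0.39,100,316,586,-16,0.1,-0.52,-0.39,100,316,586,-16,0.1,-0.52,-0.39,100,316,586,-16,0.1,-0.52,-0.39,100]'
python3 - <<'E'
from h import *
go(np.array([.594,.125,.09])+.17*panelR(0)[:,2],toolR(panelR(0)))
E
```

```text
clock: 1.77
eef_pos: [0.3508, -0.1666, 0.2479]
tool_rot: [0.965, -0.003, 0.261, 0.003]
ft_force: [0.3, -0.0, -0.0]
grip_width: 0.0852
grasp_force: 0.0
shift mm [158.2471 291.6168 -10.6419] rotvec [0.004  0.0039 0.0071] deg 0.5177559180130534
```

```bash
python3 -m inch '[158,292,-11,0,0,0,100,158,292,-11,0,0,0,100,158,292,-11,0,0,0,100,158,292,-11,0,0,0,100,158,292,-11,0,0,0,100,158,292,-11,0,0,0,100,158,292,-11,0,0,0,100,158,292,-11,0,0,0,100]'
python3 -m inch '[0,0,0,0,0,0,100,0,0,0,0,0,0,100]'
python3 - <<'E'
from h import *
im=bot.camera("wrist");cv2.imwrite("pics/w1.png",im)
for n in["panel_mid","cover_rib","cover_top","neck_seat"]:
    for q in bot.spot_point("wrist",n): 
        print(n,q["uv"],q["confidence"])
print(bot.get_obs()["joint_pos"])
E
```

```text
clock: 2.43
eef_pos: [0.4976, 0.025, 0.2381]
tool_rot: [0.965, 0.025, 0.26, -0.007]
ft_force: [-0.4, 0.6, 0.3]
grip_width: 0.0853
grasp_force: 0.0
clock: 2.6
eef_pos: [0.496, 0.0231, 0.2374]
tool_rot: [0.966, 0.023, 0.259, -0.006]
ft_force: [-0.4, 0.3, -0.8]
grip_width: 0.085
grasp_force: 0.0
panel_mid [106.4, 153.3] 0.68
panel_mid [147.9, 166.1] 0.54
cover_rib [144.2, 172.0] 0.56
cover_top [148.5, 164.5] 0.61
[ 0.0451 -0.1065 -0.5536  0.5977  0.0011  3.1406]
```

View pics/w1.png

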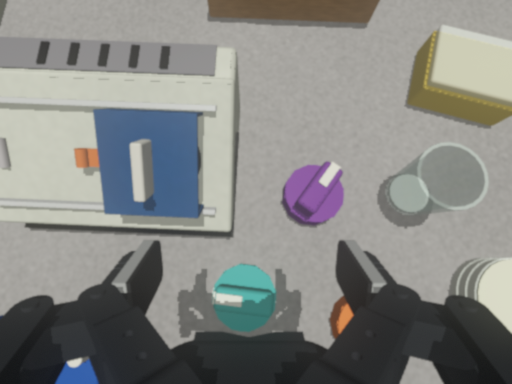

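The wrist view shows the cover with its rib at about (141,170), the rails at rows 105 and 207, and joint 6 at its limit. I therefore take the half-turned grasp (tool x downhill). I'll work out the yaw and the rib position from this picture while the tool turns.

```bash
python3 - <<'E'
from h import *
Rp=panelR(0);p0=np.array([.594,.1747,.09])
def onp(uv,h):
    c,d=ray("wrist",uv);n=Rp[:,2];return Rp.T@(c+d*((h-n@(c-p0))/(n@d))-p0)
im=cv2.imread("pics/w1.png",0)
for l in cv2.createLineSegmentDetector().detect(im[:235,:240])[0][:,0]:
    d=l[2:]-l[:2]
    if np.hypot(*d)>45:
        a,b=onp(l[:2],.009),onp(l[2:],.009);e=(b-a) if abs(d[0])>abs(d[1]) else (b-a)
        print(l.round(1),"panel",a[:2],b[:2],"yaw",np.degrees(np.arctan(-e[0]/e[1])) if abs(d[0])>abs(d[1]) else np.degrees(np.arctan(e[1]/e[0])))
print("rib",onp((144.2,172),.05),"ctop",onp((148.5,164.5),.037),"pm",onp((106.4,153.3),0))
E
python3 -m inch '[0,20,0,-0.06,0,0.11,100,0,40,0,-0.12,0,0.21,100,0,60,0,-0.19,0,0.32,100,0,70,0,-0.25,0,0.43,100,0,80,0,-0.31,0,0.54,100,0,90,0,-0.37,0,0.65,100,0,100,0,-0.44,0,0.76,100,0,100,0,-0.5,0,0.866,100]'
python3 -m inch '[0,0,0,-0.06,0,0.11,100,0,0,0,-0.12,0,0.21,100,0,0,0,-0.19,0,0.32,100,0,0,0,-0.25,0,0.43,100,0,0,0,-0.31,0,0.54,100,0,0,0,-0.37,0,0.65,100,0,0,0,-0.44,0,0.76,100,0,0,0,-0.5,0,0.866,100]'
```

```text
[  0.5 220.6 228.2 231.3] panel [-0.0718  0.1139] [-0.0722 -0.1303] yaw -0.07812298955881977
[128.9 144.2 133.2 199.4] panel [ 0.0162 -0.0312] [-0.041  -0.0312] yaw 0.0031133026917446777
[  0.6 101.9 214.4 111.2] panel [0.0513 0.0886] [ 0.0509 -0.1148] yaw -0.12208190990835299
[200.7 118.1 201.  206.9] panel [ 0.0439 -0.1019] [-0.0459 -0.1015] yaw -0.24543965566950718
[144.6 200.8 140.2 141.9] panel [-0.042  -0.0429] [ 0.0189 -0.0425] yaw 0.3934705822313889
[103.9 210.7  92.7 110.5] panel [-0.055   0.0007] [0.0468 0.001 ] yaw 0.1423602055547046
[197.  217.7 104.4 213.4] panel [-0.0582 -0.0971] [-0.058   0.0005] yaw -0.08688201970499627
[143.1 232.9  23.1 228.5] panel [-0.0785 -0.0391] [-0.0799  0.0909] yaw 0.6098804373340322
[230.1 228.2 234.1  49.4] panel [-0.0684 -0.1322] [ 0.1048 -0.1321] yaw 0.032082054519119
[237.2 159.3 233.3 233.3] panel [ 0.0058 -0.1376] [-0.0742 -0.1358] yaw -1.3512602824429867
[213.2  76.    0.6  67.8] panel [ 0.0819 -0.1136] [0.0817 0.0824] yaw 0.056750523895434335
[ 90.7 111.7   0.6 108.1] panel [0.0457 0.0031] [0.0456 0.0898] yaw 0.07985599783964473
[  0
[... 230 characters left out ...]
.0572  0.1108] yaw 0.21906062488496006
[237.4  53.1 237.9 101.9] panel [ 0.1019 -0.1352] [ 0.0601 -0.1368] yaw 2.1381408960214467
[ 99.4 204.6   0.6 200.3] panel [-0.0485  0.0048] [-0.0485  0.109 ] yaw 0.04533604283535034
[  0.6 196.9  99.4 201.3] panel [-0.0447  0.1083] [-0.0448  0.0045] yaw -0.0232545412212873
rib [-0.0006 -0.06    0.05  ] ctop [ 0.0032 -0.0594  0.037 ] pm [ 0.0044 -0.0034  0.    ]
clock: 3.52
eef_pos: [0.4963, 0.1244, 0.2384]
tool_rot: [0.839, 0.483, 0.221, 0.117]
ft_force: [0.8, 0.0, 0.4]
grip_width: 0.0852
grasp_force: 0.0
clock: 4.18
eef_pos: [0.4961, 0.1228, 0.2382]
tool_rot: [0.512, 0.822, 0.127, 0.213]
ft_force: [-0.2, -0.2, -0.2]
grip_width: 0.0852
grasp_force: 0.0
```

Run:
```python
from h import *
Rp=panelR(0);p0=np.array([.594,.1747,.09])
go(p0+Rp@[0,-.06,.105],toolR(Rp,np.pi)); print("down 43:",Rp@[0,0,-43])
```

```text
shift mm [ 45.391   -8.1368 -57.2839] rotvec [-0.5382 -0.0155  0.9732] deg 63.72287218364045
down 43: [ 21.5      0.     -37.2391]
```

```bash
python3 -m inch '[0,-8,0,-0.06,0,0.12,100,0,-8,0,-0.12,0,0.24,100,20,-8,-20,-0.2,-0.01,0.36,100,20,-8,-20,-0.26,-0.01,0.48,100,45,-8,-57,-0.33,-0.01,0.6,100,45,-8,-57,-0.4,-0.01,0.72,100,45,-8,-57,-0.47,-0.01,0.84,100,45,-8,-57,-0.538,-0.015,0.973,100]'
python3 -m inch '[0,0,0,-0.05,0,0.11,100,0,0,0,-0.05,0,0.11,100,0,0,0,-0.05,0,0.11,100]'
python3 - <<'E'
from h import *
Rp=panelR(0);p0=np.array([.594,.1747,.09])
go(p0+Rp@[0,-.06,.062],toolR(Rp,np.pi));print(bot.get_obs()["joint_pos"])
im=bot.camera("wrist");cv2.imwrite("pics/w2.png",im)
n=Rp[:,2]
for k in ("cover_rib","cover_top"):
  for q in bot.spot_point("wrist",k):
    h=.05 if k=="cover_rib" else .037
    c,d=ray("wrist",q["uv"]);print(k,q["uv"],q["confidence"],Rp.T@(c+d*((h-n@(c-p0))/(n@d))-p0))
E
```

```text
clock: 4.85
eef_pos: [0.5409, 0.1146, 0.1794]
tool_rot: [0.055, 0.965, 0.012, 0.256]
ft_force: [-0.8, 0.9, 0.2]
grip_width: 0.0852
grasp_force: 0.0
clock: 5.1
eef_pos: [0.5413, 0.1148, 0.1812]
tool_rot: [0.0, 0.966, 0.004, 0.257]
ft_force: [0.4, -0.1, 0.4]
grip_width: 0.0855
grasp_force: 0.0
shift mm [ 21.727   -0.1415 -37.5226] rotvec [-0.0071 -0.0028 -0.0019] deg 0.4492853162311863
[ 0.2742  0.0862 -0.5251  0.4533 -0.1283  0.241 ]
cover_rib [256.1, 220.9] 0.98 [ 0.0014 -0.0563  0.05  ]
cover_top [252.9, 211.3] 0.64 [-0.0001 -0.058   0.037 ]
cover_top [324.5, 191.9] 0.47 [-0.0137 -0.0103  0.037 ]
```

View pics/w2.png

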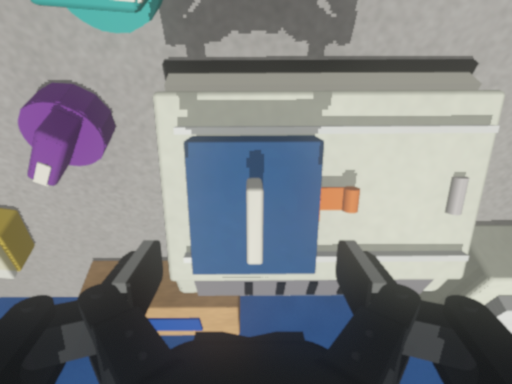

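The rib at (255,221) is centred between the fingers. I go down, grip it and slide.

```bash
python3 -m inch '[11,1,-18,0,0,0,100,21,1,-36,0,0,0,100,21,1,-36,0,0,0,0,21,1,-36,0,0,0,0,21,1,-36,0,0,0,0,21,1,-36,0,0,0,0,21,1,-36,0,0,0,0,21,1,-36,0,0,0,0]'
```

```text
clock: 5.92
eef_pos: [0.5626, 0.1167, 0.1461]
tool_rot: [-0.002, 0.966, 0.004, 0.258]
ft_force: [-0.5, 3.1, 1.3]
grip_width: 0.0121
grasp_force: 0.7
```

```bash
python3 -m inch '[0,0,0,0,0,0,0,0,0,0,0,0,0,0,0,0,0,0,0,0,0]'; python3 -m inch '[0,15,0,0,0,0,0,0,30,0,0,0,0,0,0,45,0,0,0,0,0,0,60,0,0,0,0,0,0,75,0,0,0,0,0,0,85,0,0,0,0,0,0,90,0,0,0,0,0,0,95,0,0,0,0,0]'; python3 -m inch '[0,2,0,0,0,0,0,0,4,0,0,0,0,0,0,6,0,0,0,0,0,0,6,0,0,0,0,0]'
```

```text
clock: 6.17
eef_pos: [0.5626, 0.1168, 0.1462]
tool_rot: [-0.002, 0.966, 0.004, 0.258]
ft_force: [-5.1, 1.0, 6.2]
grip_width: 0.009
grasp_force: 59.0
clock: 6.83
eef_pos: [0.5623, 0.2096, 0.1462]
tool_rot: [-0.001, 0.966, 0.001, 0.258]
ft_force: [-6.5, -5.2, 8.2]
grip_width: 0.0087
grasp_force: 59.6
clock: 7.17
eef_pos: [0.5623, 0.2149, 0.1462]
tool_rot: [-0.001, 0.966, 0.0, 0.258]
ft_force: [-7.4, -8.5, 10.4]
grip_width: 0.0088
grasp_force: 59.8
```

```bash
python3 -m inch '[0,2,0,0,0,0,0,0,4,0,0,0,0,0,0,4,0,0,0,0,0]';python3 -m inch '[0,3,0,0,0,0,0,0,3,0,0,0,0,0]'
```

```text
clock: 7.42
eef_pos: [0.5623, 0.2151, 0.1461]
tool_rot: [0.001, 0.966, -0.003, 0.258]
ft_force: [-7.7, -18.2, 14.6]
grip_width: 0.0087
grasp_force: 60.6
clock: 7.58
eef_pos: [0.5623, 0.2154, 0.1461]
tool_rot: [0.002, 0.966, -0.006, 0.259]
ft_force: [-9.4, -24.6, 18.2]
grip_width: 0.0085
grasp_force: 61.2
```

At the stop. I release, rise and check.

```bash
python3 -m inch '[0,-5,0,0,0,0,100,0,-5,0,0,0,0,100,0,-5,0,0,0,0,100,0,-5,0,0,0,0,100,-20,-5,35,0,0,0,100,-40,-30,69,0,0,0,100,-40,-50,69,0,0,0,100,-40,-60,69,0,0,0,100]'; python3 -m inch '[0,0,0,0,0,0,100,0,0,0,0,0,0,100]'
python3 - <<'E'
from h import *
Rp=panelR(0);p0=np.array([.594,.1747,.09]);n=Rp[:,2]
im=bot.camera("wrist");cv2.imwrite("pics/w3.png",im)
for k,h in(("cover_rib",.05),("cover_top",.037),("neck_tip",.029),("neck_seat",0)):
  for q in bot.spot_point("wrist",k):
    c,d=ray("wrist",q["uv"]);print(k,q["uv"],q["confidence"],Rp.T@(c+d*((h-n@(c-p0))/(n@d))-p0))
E
```

```text
clock: 8.25
eef_pos: [0.5229, 0.1645, 0.2167]
tool_rot: [-0.002, 0.966, 0.004, 0.259]
ft_force: [-0.5, -0.6, -0.4]
grip_width: 0.0851
grasp_force: 0.0
clock: 8.42
eef_pos: [0.5222, 0.1645, 0.2132]
tool_rot: [-0.002, 0.966, 0.004, 0.257]
ft_force: [-1.0, -0.0, -0.6]
grip_width: 0.0855
grasp_force: 0.0
cover_rib [314.1, 202.6] 0.68 [0.0011 0.0387 0.05  ]
cover_top [309.4, 195.2] 0.81 [-0.0006  0.0377  0.037 ]
neck_tip [188.3, 193.7] 0.66 [ 0.0008 -0.0603  0.029 ]
neck_seat [198.7, 182.1] 0.68 [-0.0009 -0.0562  0.    ]
neck_seat [187.9, 195.4] 0.4 [ 0.0119 -0.0668 -0.    ]
```

View pics/w3.png

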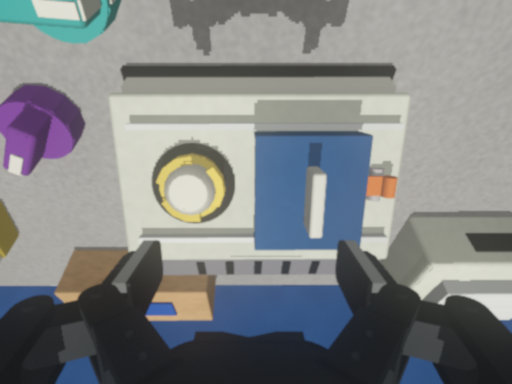

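Cover open with the tab past the ledge (375,187). The neck is bare at about (189,188). I'll refine the neck centre from the yellow ring and work out the move to the cap.

Run:
```python
from h import *
Rp=panelR(0);p0=np.array([.594,.1747,.09]);n=Rp[:,2]
im=cv2.imread("pics/w3.png");hsv=cv2.cvtColor(im,cv2.COLOR_BGR2HSV)
m=cv2.inRange(hsv,(18,110,80),(35,255,255));m[:, :120]=0;m[:,260:]=0;m[240:]=0;m[:130]=0
pts=cv2.findNonZero(m)
e=cv2.fitEllipse(cv2.convexHull(pts));print("ellipse",e)
c,d=ray("wrist",e[0])
for h in(.0175,.0195,.0215): print(Rp.T@(c+d*((h-n@(c-p0))/(n@d))-p0))
k=((.0195-n@(c-p0))/(n@d));print("diam mm",np.array(e[1])*k*np.linalg.norm(d)/297*1000/np.linalg.norm(d))
cap=np.array([.434,-.112,0]);Rd=R.from_euler('z',np.radians(-48)).as_matrix()
go(cap+[0,0,.22],toolR(Rd,np.pi))
```

```text
ellipse ((190.12014770507812, 187.53317260742188), (65.30280303955078, 67.83622741699219), 108.99166107177734)
[-0.001  -0.0609  0.0175]
[-0.0015 -0.0605  0.0195]
[-0.0021 -0.0601  0.0215]
diam mm [55.6313 57.7895]
shift mm [ -88.3048 -277.0756    7.0425] rotvec [ 0.211   0.4909 -0.8235] deg 56.24520218055177
```

```bash
python3 -m inch '[-22,-40,5,0.026,0.061,-0.103,100,-33,-80,5,0.053,0.123,-0.206,100,-44,-120,5,0.079,0.184,-0.31,100,-55,-160,5,0.105,0.245,-0.41,100,-66,-200,5,0.13,0.307,-0.515,100,-77,-240,5,0.158,0.368,-0.618,100,-88,-277,7,0.185,0.43,-0.72,100,-88,-277,7,0.211,0.491,-0.823,100]'; python3 -m inch '[0,0,0,0,0,0,100,0,0,0,0,0,0,100]'
python3 - <<'E'
from h import *
im=bot.camera("wrist");cv2.imwrite("pics/w4.png",im)
hsv=cv2.cvtColor(im,cv2.COLOR_BGR2HSV)
for q in bot.silhouettes("wrist","cap"):
    m=q["mask"];print("sil",q["uv"],q["confidence"],m.sum(),"hue",np.median(hsv[m][:,0]))
for k in("cap_mid","cap_rim","cap_pointer"):
  z=0 if k=="cap_rim" else .033
  for q in bot.spot_point("wrist",k): print(k,q["uv"],q["confidence"],at_z("wrist",q["uv"],z))
E
```

```text
clock: 9.33
eef_pos: [0.4329, -0.1186, 0.2214]
tool_rot: [0.413, 0.911, -0.002, -0.0]
ft_force: [0.5, 0.1, 0.3]
grip_width: 0.0854
grasp_force: 0.0
clock: 9.5
eef_pos: [0.4351, -0.113, 0.22]
tool_rot: [0.407, 0.914, -0.0, 0.0]
ft_force: [-0.6, 0.2, 0.5]
grip_width: 0.0851
grasp_force: 0.0
sil [279.9, 18.2] 0.9 3021 hue 87.0
sil [378.7, 212.9] 0.84 3916 hue 141.0
sil [248.1, 164.7] 0.79 3555 hue 11.0
sil [355.6, 78.6] 0.63 5082 hue 87.0
cap_mid [249.9, 169.3] 0.97 [ 0.4352 -0.111   0.033 ]
cap_mid [384.9, 215.0] 0.82 [ 0.5818 -0.0489  0.033 ]
cap_mid [362.7, 83.5] 0.74 [0.4592 0.0266 0.033 ]
cap_rim [370.9, 203.3] 0.76 [ 0.5786 -0.0493  0.    ]
cap_rim [250.9, 160.6] 0.64 [ 0.4345 -0.1082 -0.    ]
cap_rim [350.8, 83.5] 0.58 [0.4577 0.0272 0.    ]
cap_rim [280.7, 13.2] 0.56 [0.3546 0.0249 0.    ]
cap_pointer [382.8, 236.4] 0.94 [ 0.6006 -0.0676  0.033 ]
cap_pointer [246.8, 198.1] 0.91 [ 0.4545 -0.1373  0.033 ]
cap_pointer [386.6, 55.9] 0.68 [0.4576 0.0586 0.033 ]
cap_pointer [299.9, 277.0] 0.27 [ 0.5682 -0.1688  0.033 ]
```

View pics/w4.png

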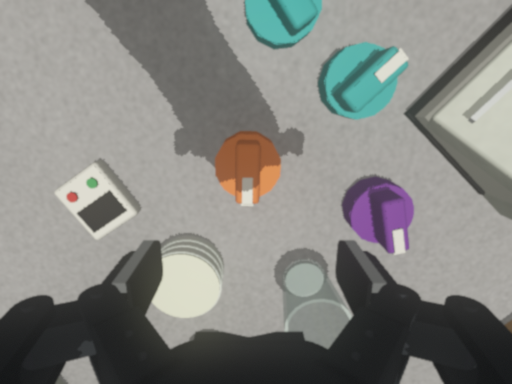

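The orange cap is at (248,168), its wing and pointer (248,197) lying along the tool x axis. That gives (0.435,-0.111), which agrees with the top view. Descend and grip.

```bash
python3 -m inch '[0,1,-40,0,0,0,80,0,2,-80,0,0,0,70,0,2,-120,0,0,0,60,0,2,-145,0,0,0,60,0,2,-162,0,0,0,60,0,2,-162,0,0,0,60,0,2,-162,0,0,0,0,0,2,-162,0,0,0,0]'; python3 -m inch '[0,0,0,0,0,0,0,0,0,0,0,0,0,0,0,0,0,0,0,0,0,0,0,0,0,0,0,0]'
```

```text
clock: 10.42
eef_pos: [0.4354, -0.1103, 0.0603]
tool_rot: [0.406, 0.914, -0.0, 0.002]
ft_force: [-1.1, -1.8, 0.6]
grip_width: 0.0279
grasp_force: 0.6
clock: 10.75
eef_pos: [0.436, -0.1107, 0.0607]
tool_rot: [0.407, 0.913, 0.0, 0.003]
ft_force: [-0.2, 1.9, 7.2]
grip_width: 0.0231
grasp_force: 60.0
```

```bash
python3 -m inch '[0,0,20,0,0,0,0,0,0,50,0,0,0,0,0,0,90,0,0,0,0,0,0,130,0,0,0,0,0,0,150,0,0,0,0,0,0,150,0,0,0,0]'
python3 - <<'E'
from h import *
im=bot.camera("wrist");cv2.imwrite("pics/w5.png",im)
o=bot.get_obs();T=R.from_quat(o["tool_rot"]).as_matrix()
for k,z in(("cap_mid",.0277),("cap_pointer",.0277),("cap_rim",.0607)):
  for q in bot.spot_point("wrist",k)[:2]:
    c,d=ray("wrist",q["uv"]);c=T.T@(c-o["eef_pos"]);d=T.T@d
    print(k,q["uv"],q["confidence"],"tool",c+d*(z-c[2])/d[2])
print(o["eef_pos"],o["joint_pos"],o["grip_width"],o["ft_force"])
Rp=panelR(0);s=np.array([.594,.1747,.09])+Rp@[-.001,-.059,0]
go(s+.125*Rp[:,2],toolR(Rp,np.pi))
E
```

```text
clock: 11.25
eef_pos: [0.4377, -0.1115, 0.2148]
tool_rot: [0.407, 0.913, 0.001, 0.006]
ft_force: [1.2, -0.3, -0.8]
grip_width: 0.0232
grasp_force: 59.4
cap_mid [382.4, 215.6] 0.57 tool [0.0143 0.0691 0.0277]
cap_mid [361.7, 78.8] 0.56 tool [0.0821 0.0509 0.0277]
cap_pointer [386.0, 52.8] 0.63 tool [0.0939 0.0595 0.0277]
cap_pointer [385.9, 237.8] 0.63 tool [0.0031 0.0712 0.0277]
cap_rim [347.9, 80.0] 0.91 tool [0.0849 0.0532 0.0607]
cap_rim [371.2, 204.3] 0.85 tool [0.0112 0.0747 0.0607]
[ 0.4363 -0.1111  0.2119] [-0.2488  0.1602 -0.2064  1.1957 -0.0008  0.5896] 0.023097332317859112 [ 0.3986  0.41   -2.3648]
shift mm [ 97.3951 226.0126  -9.8463] rotvec [-0.2183 -0.4937  0.8191] deg 56.20469362682596
```

View pics/w5.png

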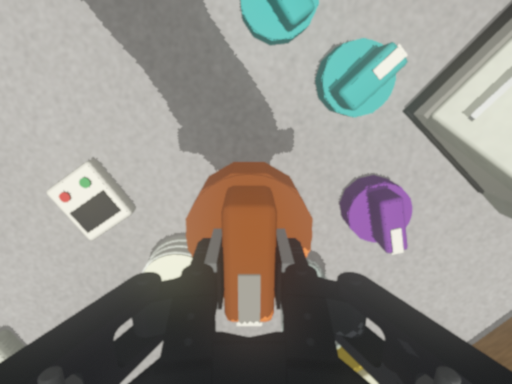

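The cap is held. Its wing top runs from row 186 to about row 320 at column 249, and the far edge of the skirt is at row 162. From these I get its offset in the grip.

Run:
```python
from h import *
o=bot.get_obs();T=R.from_quat(o["tool_rot"]).as_matrix()
im=cv2.imread("pics/w5.png");print(im[155:200:3,249].tolist());print(im[255:340:3,249].tolist())
def f(uv,z):
    c,d=ray("wrist",uv);c=T.T@(c-o["eef_pos"]);d=T.T@d
    return (c+d*(z-c[2])/d[2])
for z in(-.0053,): print("wing ends",f((249,186),z),f((249,275),z),f((249,320),z),f((249,324),z))
print("skirt far",f((249,162),.0287),f((249,162),.0607),"left/right",f((187,228),.0287),f((312,228),.0287))
```

```text
[[118, 122, 126], [118, 122, 126], [101, 110, 129], [56, 85, 135], [55, 85, 136], [55, 84, 136], [57, 89, 144], [62, 102, 166], [61, 102, 166], [61, 103, 167], [56, 94, 153], [51, 83, 135], [50, 82, 136], [50, 82, 137], [50, 83, 138]]
[[57, 101, 167], [57, 101, 167], [57, 101, 167], [58, 101, 166], [57, 101, 166], [59, 102, 166], [75, 110, 160], [149, 159, 163], [156, 166, 170], [156, 167, 170], [156, 167, 170], [157, 167, 170], [156, 167, 170], [157, 167, 170], [157, 167, 170], [156, 167, 170], [157, 167, 170], [157, 167, 170], [157, 167, 170], [157, 167, 170], [157, 167, 170], [156, 167, 169], [183, 194, 196], [224, 235, 237], [176, 182, 185], [173, 178, 180], [174, 180, 182], [148, 153, 155], [48, 50, 54]]
wing ends [ 0.0384 -0.0003 -0.0053] [-0.0028 -0.0003 -0.0053] [-0.0269 -0.0004 -0.0053] [-0.0291 -0.0004 -0.0053]
skirt far [ 0.0411 -0.0003  0.0287] [ 0.0343 -0.0002  0.0607] left/right [ 0.0045 -0.0341  0.0287] [0.0044 0.0341 0.0287]
```

Run:
```python
from h import *
i=bot.camera_info("wrist");K=np.array(i["intrinsics"]);H=np.linalg.inv(np.array(i["hand_eye"]))
from scipy.optimize import least_squares
def proj(P): p=(H[:3,:3]@np.array(P).T).T+H[:3,3];p=(K@p.T).T;return p[:,:2]/p[:,2:]
t=np.linspace(0,2*np.pi,180);C=np.c_[np.cos(t),np.sin(t),0*t]*.035
def skirt(x,y,zr,hull_n=None):
    return np.r_[proj(C+[x,y,zr]),proj(C+[x,y,zr-.032])].astype(np.float32)
for name,x0,z0,row in(("w4.png",0,.22,215),("w5.png",0,.0607,215)):
    im=cv2.imread("pics/"+name);hsv=cv2.cvtColor(im,cv2.COLOR_BGR2HSV)
    m=cv2.inRange(hsv,(5,110,60),(18,255,255));n,l,s,c=cv2.connectedComponentsWithStats(m)
    k=1+np.argmax(s[1:,4]);M=l==k;print(name,s[k])
    top=[np.where(M[:,u])[0].min() for u in range(s[k][0],s[k][0]+s[k][2])];us=np.arange(s[k][0],s[k][0]+s[k][2])
    def pred(p):
        h=cv2.convexHull(skirt(p[0],p[1],p[2]))[:,0];poly=np.zeros((384*4,512),np.uint8)
        h=h.astype(float);out=[]
        for u in us:
            v=[]
            for a,b in zip(h,np.roll(h,-1,0)):
                if (a[0]-u)*(b[0]-u)<=0 and a[0]!=b[0]: v.append(a[1]+(u-a[0])/(b[0]-a[0])*(b[1]-a[1]))
            out.append(min(v) if v else 400)
        return np.array(out)
    sel=slice(len(us)//8,-len(us)//8)
    for fixz in(True,False):
        f=(lambda p:(pred([p[0],p[1],z0])-top)[sel]) if fixz else (lambda p:(pred(p)-top)[sel])
        r=least_squares(f,[.003,0] if fixz else[.003,0,z0],diff_step=1e-3,x_scale=.01,loss="soft_l1");print(fixz,r.x,"rms",np.sqrt(np.mean(f(r.x)**2)))
```

```text
w4.png [ 215  131   65   72 3241]
True [ 0.0012 -0.0019] rms 0.4236291243623926
False [ 0.0009 -0.002   0.2233] rms 0.42009799692024347
w5.png [  186   162   126   159 10812]
True [-0.0006 -0.0004] rms 0.9049598964449918
False [-0.0018 -0.0005  0.0675] rms 0.747799748465927
```

The held cap is centred in the jaws to within about 1 mm. Now I carry it to above the neck.

```bash
python3 -m inch '[12,28,10,-0.027,-0.062,0.102,0,24,56,20,-0.055,-0.123,0.205,0,36,84,25,-0.082,-0.185,0.307,0,48,112,25,-0.109,-0.247,0.41,0,60,140,20,-0.136,-0.308,0.512,0,72,170,10,-0.164,-0.37,0.614,0,85,200,0,-0.191,-0.432,0.717,0,96,226,-9,-0.218,-0.494,0.819,0]'; python3 -m inch '[0,0,0,0,0,0,0,0,0,0,0,0,0,0,0,0,0,0,0,0,0]'
cat >> h.py <<'E'
Rp=panelR(0);p0=np.array([.594,.1747,.09]);seat=p0+Rp@[-.001,-.0595,0]
def st():
    o=bot.get_obs();T=R.from_quat(o["tool_rot"]).as_matrix();L=Rp.T@(o["eef_pos"]-seat)*1000
    A=Rp.T@T;print("TCP in neck frame mm",L,"turn deg",np.degrees(np.arctan2(-A[1,0],-A[0,0])),"tilt",np.degrees(np.arccos(-A[2,2])),"F panel",Rp.T@o["ft_force"],"M",Rp.T@o["ft_torque"],"j6",o["joint_pos"][5],"gf",o["grasp_force"],"t",o["clock"])
E
python3 - <<'E'
from h import *
st();go(seat+.100*Rp[:,2],toolR(Rp,np.pi))
E
```

```text
clock: 12.12
eef_pos: [0.5291, 0.1173, 0.1974]
tool_rot: [-0.004, 0.966, 0.001, 0.26]
ft_force: [1.9, -0.1, -2.0]
grip_width: 0.023
grasp_force: 59.4
clock: 12.37
eef_pos: [0.5292, 0.115, 0.1982]
tool_rot: [-0.0, 0.966, 0.0, 0.258]
ft_force: [0.2, -0.6, -0.5]
grip_width: 0.0232
grasp_force: 59.6
TCP in neck frame mm [ -1.0538  -0.2444 126.0819] turn deg -0.0005096371810474234 tilt 0.10375245777515371 F panel [-0.1346 -0.6235 -0.5438] M [-0.0142  0.674  -0.0003] j6 0.2505406047036998 gf 59.55502688884735 t 12.3667
shift mm [ 13.9535   0.2444 -22.0607] rotvec [-0.0005 -0.0017 -0.0003] deg 0.10375384737493806
```

```bash
python3 -m inch '[7,0,-11,0,0,0,0,14,0,-22,0,0,0,0,17,0,-27,0,0,0,0,20,0,-32.5,0,0,0,0,22,0,-36,0,0,0,0,22,0,-36,0,0,0,0]'; python3 -c "from h import *;st()"; python3 -m inch '[1,0,-1.8,0,0,0,0,2,0,-3.5,0,0,0,0,2,0,-3.5,0,0,0,0]'; python3 -c "from h import *;st()"
```

```text
clock: 12.87
eef_pos: [0.5524, 0.1148, 0.1632]
tool_rot: [0.0, 0.966, 0.001, 0.259]
ft_force: [-0.5, 0.5, -0.8]
grip_width: 0.0231
grasp_force: 59.6
TCP in neck frame mm [ 1.5422 -0.4294 84.2334] turn deg -0.05175077585465252 tilt 0.0842915843421186 F panel [-0.8217  0.5322 -0.4891] M [-0.0076  0.6705  0.033 ] j6 0.23724307738180256 gf 59.555001854896545 t 12.8667
clock: 13.12
eef_pos: [0.5545, 0.1155, 0.1606]
tool_rot: [-0.0, 0.966, 0.001, 0.26]
ft_force: [0.4, 0.5, -1.0]
grip_width: 0.0231
grasp_force: 59.6
TCP in neck frame mm [ 2.096   0.2668 80.8879] turn deg -0.004622350176201413 tilt 0.19427520177709703 F panel [-0.1507  0.4819 -1.0249] M [-0.0557  0.6695 -0.0372] j6 0.23605280414018023 gf 59.55518960952759 t 13.1167
```

```bash
python3 -m inch '[-0.7,0,-1.8,0,0,0,0,-0.4,0,-3.3,0,0,0,0,-0.4,0,-3.3,0,0,0,0]'; python3 -c "from h import *;st()"; python3 -m inch '[0.6,0,-1,0,0,0,0,1,0,-1.8,0,0,0,0,1,0,-1.8,0,0,0,0]'; python3 -c "from h import *;st()"
```

```text
clock: 13.37
eef_pos: [0.5543, 0.1156, 0.1577]
tool_rot: [-0.0, 0.965, 0.001, 0.261]
ft_force: [0.2, -0.0, -0.7]
grip_width: 0.0228
grasp_force: 59.7
TCP in neck frame mm [ 0.4899  0.3872 78.4476] turn deg -0.0015589367932691614 tilt 0.2469558559331248 F panel [-0.1639 -0.0242 -0.7248] M [0.0005 0.471  0.0179] j6 0.23624673833899407 gf 59.68805015087128 t 13.3667
clock: 13.62
eef_pos: [0.5545, 0.1156, 0.1574]
tool_rot: [-0.0, 0.965, 0.001, 0.261]
ft_force: [-14.9, -3.0, 16.6]
grip_width: 0.0229
grasp_force: 62.9
TCP in neck frame mm [ 0.537   0.3852 78.1497] turn deg 0.012042046561691137 tilt 0.27698969927664663 F panel [-4.6141 -2.9986 21.8663] M [-0.219   1.4108  0.0084] j6 0.2357251935854155 gf 62.93740510940552 t 13.6167
```

Contact with the thread top at 78 mm, so the rim is about 17.5 mm above the panel, as expected. I start backing off anticlockwise.

```bash
python3 -m inch '[0,0,0,0,0,0,0,-0.2,0,0.4,-0.05,0,0.086,0,-0.2,0,0.4,-0.1,0,0.173,0,-0.2,0,0.4,-0.15,0,0.26,0,-0.2,0,0.4,-0.19,0,0.33,0]' >/dev/null; python3 -c "from h import *;st()"; python3 -m inch '[0,0,0,-0.025,0,0.043,0,0,0,0,-0.05,0,0.087,0]'>/dev/null;python3 -c "from h import *;st()"
```

```text
TCP in neck frame mm [ 2.4797  0.7358 78.9475] turn deg 21.992354180067252 tilt 0.45814923723626144 F panel [-1.9436 -1.4087 19.865 ] M [-0.0447  1.0651 -0.3683] j6 -0.14912931667482257 gf 62.49038100242615 t 14.0333
TCP in neck frame mm [ 1.52    1.2424 78.4782] turn deg 27.691754737211102 tilt 0.4294966359733374 F panel [-3.2251  1.8051 11.9688] M [ 0.1731  1.2676 -0.0504] j6 -0.24822783226518438 gf 61.39615774154663 t 14.2
```

```bash
python3 -m inch '[0.2,0,-0.4,-0.03,0,0.052,0,0.2,0,-0.4,-0.05,0,0.087,0,0.2,0,-0.4,-0.05,0,0.087,0]' >/dev/null; python3 -c "from h import *;st()"; python3 -m inch '[0,0,0,-0.03,0,0.052,0,0,0,0,-0.05,0,0.087,0,0,0,0,-0.05,0,0.087,0]'>/dev/null;python3 -c "from h import *;st()"
```

```text
TCP in neck frame mm [ 0.3153  0.4808 76.7031] turn deg 33.37031860265279 tilt 0.26010902689757515 F panel [-0.3328 -0.241  -0.8346] M [-0.0753  0.4731 -0.0268] j6 -0.34756965203337514 gf 59.632399678230286 t 14.45
TCP in neck frame mm [-0.1045  0.2859 75.9569] turn deg 39.04088903758549 tilt 0.23686753595098273 F panel [ 0.9862  0.6315 -0.4005] M [0.0872 0.5721 0.0048] j6 -0.44695357701616445 gf 59.62494492530823 t 14.7
```

Force vanished at 33–39°, so the lugs are over the drop. Push down.

```bash
python3 -m inch '[1,0,-1.8,0,0,0,0,2,0,-3.4,0,0,0,0,2.5,0,-4.3,0,0,0,0,2.5,0,-4.3,0,0,0,0]' >/dev/null; python3 -c "from h import *;st()"; python3 -m inch '[0.75,0,-1.3,0,0,0,0,1.2,0,-2.2,0,0,0,0,1.2,0,-2.2,0,0,0,0]'>/dev/null;python3 -c "from h import *;st()"
```

```text
TCP in neck frame mm [ 0.3471  0.0778 70.8291] turn deg 39.00925956845312 tilt 0.21079826010075844 F panel [ 1.0583 -1.2078 -1.5111] M [-0.0709  0.3086 -0.0263] j6 -0.44806878440903347 gf 59.4891357421875 t 15.0333
TCP in neck frame mm [ 0.291   0.2011 68.8968] turn deg 39.04382719361117 tilt 0.23450912369211024 F panel [ 0.4509 -1.2972  2.9391] M [-0.1499  0.4722 -0.0381] j6 -0.4491425554183999 gf 60.43466091156006 t 15.2833
```

```bash
python3 -m inch '[0.3,0,-0.5,0,0,0,0,0.3,0,-0.5,0,0,0,0,0.3,0,-0.5,0,0,0,0]' >/dev/null; python3 -c "from h import *;st()"; python3 -m inch '[0.15,0,-0.25,0.05,0,-0.087,0,0.3,0,-0.5,0.1,0,-0.173,0,0.45,0,-0.75,0.15,0,-0.26,0,0.6,0,-1,0.2,0,-0.346,0,0.7,0,-1.2,0.25,0,-0.433,0,0.7,0,-1.2,0.25,0,-0.433,0]'>/dev/null;python3 -c "from h import *;st()"
```

```text
TCP in neck frame mm [ 0.2971  0.2135 68.7753] turn deg 39.051847645679814 tilt 0.24288445592344263 F panel [-1.8997 -1.0021  8.3946] M [-0.2453  0.6191 -0.0384] j6 -0.4493400997510056 gf 61.19901180267334 t 15.5333
TCP in neck frame mm [ 1.9815  1.3499 68.1794] turn deg 10.213685806508924 tilt 0.49861888341666094 F panel [-0.7929  0.9764 13.3821] M [ 0.0948  0.4371 -0.2396] j6 0.0541827618989905 gf 61.59932613372803 t 16.0333
```

```bash
python3 -m inch '[0,0,-0.15,0.05,0,-0.087,0,0.1,0,-0.4,0.1,0,-0.173,0,0.2,0,-0.65,0.15,0,-0.26,0,0.3,0,-0.9,0.2,0,-0.346,0,0.4,0,-1.2,0.25,0,-0.433,0,0.4,0,-1.2,0.25,0,-0.433,0]'>/dev/null;python3 -c "from h import *;st()"; python3 -m inch '[0,0,-0.15,0.04,0,-0.07,0,0.1,0,-0.3,0.08,0,-0.14,0,0.1,0,-0.3,0.08,0,-0.14,0]'>/dev/null;python3 -c "from h import *;st()"
```

```text
TCP in neck frame mm [ 2.3369  1.2981 66.8357] turn deg -18.434408994676403 tilt 0.5557382487495581 F panel [ 0.2073  0.618  11.0642] M [ 0.0441  0.1156 -0.1234] j6 0.5545807053131955 gf 61.197935342788696 t 16.5333
TCP in neck frame mm [ 2.3217  1.3687 66.3839] turn deg -27.630623228432146 tilt 0.5416869882097797 F panel [1.3145 1.6731 7.8913] M [0.0707 0.0111 0.0129] j6 0.7157931998480334 gf 60.94481706619263 t 16.7833
```

```bash
for i in 1 2; do python3 -m inch '[0.1,0,-0.25,0.03,0,-0.052,0,0.2,0,-0.5,0.06,0,-0.104,0,0.2,0,-0.5,0.06,0,-0.104,0]'>/dev/null;python3 -c "from h import *;st()"; done
```

```text
TCP in neck frame mm [ 2.4844  1.2581 66.0352] turn deg -34.47406398996148 tilt 0.5586523967240484 F panel [ 1.3269 -0.2415 10.5625] M [-0.0353  0.0023 -0.0429] j6 0.8352961369248553 gf 61.16897106170654 t 17.0333
TCP in neck frame mm [ 2.6851  0.9275 65.6758] turn deg -41.372280877458145 tilt 0.578905927774146 F panel [ 0.6821 -0.5492 11.9581] M [-0.1971  0.0763 -0.0855] j6 0.9556041537141454 gf 61.378419399261475 t 17.2833
```

```bash
for i in 1 2; do python3 -m inch '[0.1,0,-0.2,0.03,0,-0.052,0,0.1,0,-0.2,0.06,0,-0.104,0,0.1,0,-0.2,0.06,0,-0.104,0]'>/dev/null;python3 -c "from h import *;st()"; done
```

```text
TCP in neck frame mm [ 2.7904 -0.0268 65.339 ] turn deg -48.28267488687936 tilt 0.5988606085893866 F panel [ 2.1212 -2.0304 11.0676] M [-0.6378  0.0868 -0.0425] j6 1.075846568334446 gf 61.22299075126648 t 17.5333
TCP in neck frame mm [ 2.141  -0.7426 65.1336] turn deg -54.99394694849428 tilt 0.5720118806481074 F panel [ 1.2654 -4.591  12.5126] M [-1.1464  0.2325  1.0184] j6 1.1931336356665416 gf 66.28343224525452 t 17.7833
```

Stop met: torque 1.0 N m, and the cap has sunk 3.65 mm from the drop. Release and withdraw.

```bash
python3 -m inch '[-0.5,0,0.9,0,0,0,0,-0.5,0,0.9,0,0,0,50,-0.5,0,0.9,0,0,0,50,-0.5,0,0.9,0,0,0,50,-0.5,0,0.9,0,0,0,50,-0.5,0,0.9,0,0,0,50]'; python3 -m inch '[-5,0,8.7,0,0,0,50,-15,0,26,0,0,0,50,-30,0,52,0,0,0,50,-45,0,78,0,0,0,50,-60,0,104,0,0,0,50,-60,0,104,0,0,0,50,-60,0,104,0,0,0,50]'
python3 - <<'E'
from h import *
st();im=bot.camera("wrist");cv2.imwrite("pics/w6.png",im);n=Rp[:,2]
bot.camera("top");bot.camera("side")
for cam in("wrist","top","side"):
 for k,h in(("cap_mid",.0375),("cap_pointer",.0375),("cover_rib",.05)):
  for q in bot.spot_point(cam,k):
    c,d=ray(cam,q["uv"]);v=Rp.T@(c+d*((h-n@(c-seat))/(n@d))-seat)
    if np.hypot(*v[:2])<.14: print(cam,k,q["uv"],q["confidence"],v)
E
```

```text
clock: 18.28
eef_pos: [0.56, 0.1156, 0.1447]
tool_rot: [0.446, 0.857, 0.12, 0.231]
ft_force: [0.8, 0.1, -0.7]
grip_width: 0.0426
grasp_force: 0.0
clock: 18.87
eef_pos: [0.5008, 0.116, 0.2522]
tool_rot: [0.445, 0.856, 0.122, 0.233]
ft_force: [-0.4, 0.5, -0.4]
grip_width: 0.0427
grasp_force: 0.0
TCP in neck frame mm [  1.3711   0.7901 187.0749] turn deg -55.00732287643625 tilt 0.5051239492707293 F panel [-0.5305  0.4968 -0.1562] M [-0.0343  0.5684 -0.0442] j6 1.2320061479975766 gf 0.0 t 18.8667
wrist cap_mid [148.7, 250.5] 0.81 [-0.0419 -0.1184  0.0375]
wrist cap_mid [248.3, 178.7] 0.8 [-0.0029 -0.0004  0.0375]
wrist cap_pointer [249.5, 211.2] 0.7 [ 0.0165 -0.0261  0.0375]
wrist cover_rib [318.7, 91.1] 0.74 [-0.0001  0.0954  0.05  ]
wrist cover_rib [248.7, 168.9] 0.55 [-0.0096  0.01    0.05  ]
wrist cover_rib [247.7, 169.6] 0.28 [-0.0099  0.009   0.05  ]
top cap_mid [180.6, 158.0] 0.73 [ 0.0031 -0.0033  0.0375]
top cap_pointer [188.3, 153.5] 0.72 [ 0.0128 -0.0194  0.0375]
top cover_rib [129.2, 158.3] 0.66 [0.0057 0.0973 0.05  ]
side cap_mid [195.2, 215.4] 0.88 [0.0032 0.0058 0.0375]
side cap_mid [231.1, 205.5] 0.59 [-0.0448 -0.0936  0.0375]
side cap_mid [177.1, 239.4] 0.22 [-0.0065  0.0902  0.0375]
side cap_pointer [194.4, 203.1] 0.94 [ 0.0262 -0.0222  0.0375]
side cap_pointer [228.2, 200.7] 0.78 [-0.0307 -0.1004  0.0375]
side cover_rib [172.2, 237.6] 0.8 [0.0023 0.1028 0.05  ]
```

View pics/w6.png

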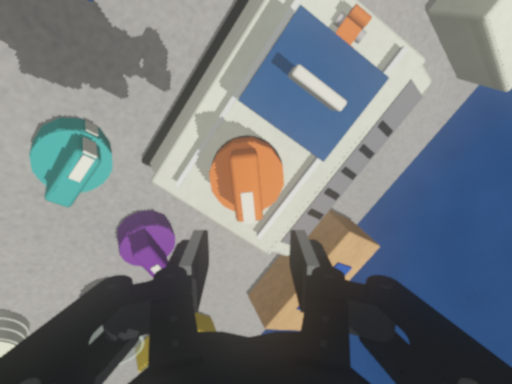

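The cap sits on the neck at (247,178), free of the fingers. The cover is open, its tab past the ledge at (355,22). Hand in.

```bash
python3 -c "
from workcell import bot
print(bot.job_done())"
```

```text
the job is handed in; nothing more can be done
None
```

I handed the job in at about 19 s of the 59 s allowed. The cover is open past its click and the wing cap is turned home on the neck and released, as far as forces and pictures show; `job_done()` returned no verdict.

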